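# Stamp the repair job card

## Robot

A 6-joint arm with a two-finger parallel gripper is mounted at the origin on the work surface. World frame = base frame: x ahead of the robot, y to its left, z up, the work surface at z = 0. Lengths are in m, angles in rad, forces in N, time in s.
With the tool pointing down it reaches from about 0.35 to 0.775 m from the base axis. Payload 5.5 kg.
Tool frame: the origin (TCP) lies at the very end of the fingers, on their centre line; the grasp point (between the pads) lies 19 mm behind it; x points along the fingers, y is the direction in which the jaws open and shut, and the axes are right-handed (so a half turn about x gives the same grasp; the last joint's range is limited). The gripper opens to 85 mm and grips with 20 to 120 N. Pads are 22 mm wide; open, the fingers measure 114 mm over their backs; the gripper's body (76 mm by 85 mm) begins 54 mm behind the grasp point. The pads swing forward as they close: fully open they stand 13 mm farther back than shut.
Start: joints at [1.067, 0.313, 0.046, 1.304, 0, 1.431], TCP at [0.205, 0.537, 0.193] pointing down, gripper open.
Joint ranges: [-2.76, 2.76], [-0.86, 1.69], [-1.03, 1.26], [-2.2, 2.34], [-1.47, 1.5], [-3.14, 3.14]. Speed limits (rad/s): [2.57, 2.57, 3.14, 3.14, 3.14, 3.14].

## Interface

Orientations are given as a unit quaternion [w, x, y, z].
In Python, from workcell import readout, cams, env, finder gives the robot as it stands.
- The arm moves only by the tool drive_tool, never from a script. Its argument "moves" is a list that holds one entry, the list of rows, each a list of 7 numbers: the shift along the tool's x, y, z in m, then the turn, a rotation vector about the tool's x, y, z in rad, then the closure in counts, from 0 (fully open) to 255 (shut). A call has exactly 5 rows; each row is the pose to reach, as a shift and turn from the pose measured when the call began, along the tool's axes at that moment; what a row does not reach only later rows make up. A row lasts 1/8 s, in which the tool goes at most 62.5 mm and 10.7 degrees, less where a joint would pass 70% of its speed; a pose out of reach is approached as far as the arm can. A call with a gripper value outside its range is refused whole. The fingers move at their own pace and stop on an object; "squeeze" is the grip in N (left out, the last holds). Time passes only in rows, so rows that repeat a pose let the fingers close, or fill a call up. It gives the time, the measured TCP pose, the force and the opening at its end, in the units of the state.
- readout.get_state(): the state, without advancing time (a new reading comes with each control period).
- cams.read_camera(name): name is "scene" or "top" or "wrist"; returns the picture (400x640x3 uint8, blue, green, red); there is no depth.
- cams.camera_params(name): a dict with "mtx" (3x3 intrinsics, pixels), "R" (3x3) and "t" (3): a world point X has camera coordinates R X + t; the wrist camera has in their place "mount" (4x4, takes a point from camera to tool coordinates, whose origin is the TCP and whose axes are the tool frame's). Camera axes: x right, y down, z forward; pixel columns grow to the right and rows downward; lengths in m; the calibration is good to about 2 mm. A picture is of the moment at which its call begins: read the wrist's pose just before it. camera_params takes no time and is no camera call.
- env.hand_in(): hands the job in, once; it reports no verdict.
Trained networks look in the newest picture that a camera, given by its name, has taken for a name from the list of things; names that differ only in an ending like _2 or _b are one class to them, and where a whole thing is asked for, a point or a joint stands for the part that bears it (a point fixed in the world has none). Each returns a list of dicts, best first, with "conf" (0 to 1); they miss things now and then, are a little off and sometimes report something else, mostly with a low value. They report only what shows in the picture. A call takes as long as a camera call. They do not tell look-alikes from the thing itself.
- finder.regions_of(camera, name): "pixels" (400x640 bool, what is visible of it) and "point" ([column, row] in pixels, amid what is visible of it).
The state is a dict: "clock": time; "joint_pos": joint angles; "qvel": joint speeds; "tau": joint torques, N m; "tcp_pos": TCP position; "orientation": TCP orientation; "wrist_force": force on the tool from outside, world axes, zero at the start; "ft_torque": the same for the moment, N m; "finger_gap": finger opening in m.
Only numpy, scipy, OpenCV 4.12 (cv2) and the standard library are available. Lean on these libraries where they do the work, as an engineer would, in place of code of your own. Each camera call takes 0.05 s, during which the arm holds its last target.

## Task

Stamp the job card for this repair: stand the self-inking stamp inside the blue printed box on the card, right way up (the stamp's white label towards the card's bottom edge), press its black handle straight down to the stop, let it spring all the way back up, and leave the stamp standing there in the box; I will lift it off when I sign the card. Do not print anywhere else, and leave the phone, screwdriver, parts dish and dropper bottle as they are.

Things in the scene. Friction and masses are not known exactly. Their poses are not given: they have to be found in the camera images.
- stamp: Self-inking stamp, loose, upright, 0.3 to 0.55 kg. Origin: centre of its foot's underside; z up, y to its left, front is -x (yaw at most 0.4 rad off straight ahead at the start). Open steel foot frame 48 (x) by 68 (y) by 6 mm; housing 44 by 64 mm up to z = 62; above it the sprung head, overall 126 mm high. It can be lifted by the head's handle (the head stays on) or slid along the bench.
- stamp_head (a joint): How far the sprung head is pressed down, m: 0 = up, 0.018 = at its stop, where its yoke plate meets the housing. A return spring pushes it back up: about 4 N to start moving, about 15 N at the stop. The die turns over and reaches the card in the last 2 to 3 mm of travel: only an almost full press prints.
- stamp_top (a point): Centre of the top of the stamp's handle, where to press; 126 mm above the foot's underside when up, 108 mm when down. The handle is black with a red band, 30 (x) by 46 (y) by 42 mm, edges rounded, a white label on its front; it stands on a yoke plate 34 (x) by 74 (y) mm, 4 mm thick (top at 84 mm when up), whose thin arms run down outside the housing (74 mm over them in y).
- stamp_front (a point): Middle of the front (-x) edge of the stamp's foot, at its underside, 24 mm from the foot's centre.
- foot_fl (a point): Front left (-x, +y) corner of the stamp's foot (underside of the steel foot frame)
- foot_fr (a point): Front right (-x, -y) corner of the stamp's foot (underside of the steel foot frame)
- foot_bl (a point): Back left (+x, +y) corner of the stamp's foot (underside of the steel foot frame)
- foot_br (a point): Back right (+x, -y) corner of the stamp's foot (underside of the steel foot frame)
- job_card: White card 148 (x) by 210 mm (y), taped flat, fixed, too thin to feel. Origin: centre of the blue printed box, at bench height; x points to the card's top edge (broad blue header bar), -x to its bottom edge, y to its left. The box measures 76 (x) by 96 mm (y) over its 2.5 mm outline and is in the card's bottom right corner. Yaw within 0.35 rad of straight ahead.
- phone: Bystander: phone lying face up on the left part of the card, 147 by 71 by 8 mm, its long side along the card's x. Origin: centre of its underside. Its near edge is about 20 mm from the box.
- screwdriver: Bystander: small black and yellow precision screwdriver lying on the bench about 85 mm behind the stamp's starting place, 121 mm long, 11 mm thick. Origin: on the bench under its middle.
- parts_dish: Bystander: steel dish, 84 mm across, 26 mm high, farther from the robot than the card. Origin: centre of its underside.
- dropper_bottle: Bystander: amber bottle with black cap, 35 mm across, 85 mm high, upright, farther from the robot, left of the dish. Origin: centre of its underside.
Things that resemble listed ones, but are neither listed nor needed, are in the scene too. What is shaped like the stamp but pink or purple is not meant.

How it is judged:
On the way:
1. with the foot inside the blue box and the stamp right way up, the head is pressed to within 1.5 mm of its stop and kept there 0.15 s (value of joint stamp_head above 0.0165 m and x of each of foot_fl, foot_fr in the frame of job_card above -0.038 m and y of each of foot_fl, foot_bl in the frame of job_card below 0.048 m and y of each of foot_fr, foot_br in the frame of job_card above -0.048 m and x of each of foot_bl, foot_br in the frame of job_card below 0.038 m and x of stamp_front in the frame of job_card below -0.008 m), for 0.15 s.
At the end, for the whole second after the job is handed in: After being pressed to its stop in the box, the stamp stands upright at rest on the card, its whole foot within the blue outline (outer edges, 76 by 96 mm), its front towards the card's bottom edge, its head back up (within 3 mm) (value of joint stamp_head below 0.003 m and x of each of foot_fl, foot_fr in the frame of job_card above -0.038 m and y of each of foot_fl, foot_bl in the frame of job_card below 0.048 m and y of each of foot_fr, foot_br in the frame of job_card above -0.048 m and x of each of foot_bl, foot_br in the frame of job_card below 0.038 m and x of stamp_front in the frame of job_card below -0.008 m and angle between stamp's own z axis and vertical below 0.06 rad and height (world z) of stamp below 0.004 m and linear speed of stamp below 0.01 m/s); the robot touches nothing.
It fails at once if the head is pressed more than 15 mm (it prints) while the foot is not wholly inside the box and right way up (value of joint stamp_head above 0.015 m and not (x of each of foot_fl, foot_fr in the frame of job_card above -0.038 m and y of each of foot_fl, foot_bl in the frame of job_card below 0.048 m and y of each of foot_fr, foot_br in the frame of job_card above -0.048 m and x of each of foot_bl, foot_br in the frame of job_card below 0.038 m and x of stamp_front in the frame of job_card below -0.008 m)).
It fails at once if the phone is moved more than 15 mm (distance of phone from where it was at the start of the episode above 0.015 m).
It fails at once if the screwdriver is moved more than 15 mm (distance of screwdriver from where it was at the start of the episode above 0.015 m).
It fails at once if the parts dish is moved more than 15 mm (distance of parts_dish from where it was at the start of the episode above 0.015 m).
It fails at once if the dropper bottle is moved more than 15 mm or tipped (distance of dropper_bottle from where it was at the start of the episode above 0.015 m or angle between dropper_bottle's own z axis and vertical above 0.4 rad).
It also fails if it takes over 50 s, if anything falls off the work surface, if the arm or the gripper's body presses on something with over 40 N, if the wrist force passes 120 N, or if a joint passes its speed limit or range.

## Working session

There is one attempt and no reset: what is moved stays moved. The work goes in short steps, Python scripts to look and compute and a tool call to move; the robot and the scene stay as the last step left them, time stands still between calls to the robot, and variables do not carry over. Pictures are saved under pics/ and viewed, and the job is handed in when it is done.

Besides the shell and the picture viewer there is one more tool, called after "Call:" as name([rows], argument=value, ...), one row to a line, values as JSON. drive_tool: Moves the arm, as the interface text tells. Its arguments: {"type":"object","properties":{"moves":{"type":"array"},"squeeze":{"type":"number"}},"required":["moves"]}

```bash
mkdir -p pics; ls; python3 - <<'E'
from workcell import readout,cams,env,finder
import cv2,numpy as np
print(readout.get_state())
for n in ["scene","top"]:
    im=cams.read_camera(n); cv2.imwrite(f"pics/{n}0.png",im)
    p=cams.camera_params(n); print(n,p)
    for o in ["stamp","job_card"]:
        for r in finder.regions_of(n,o): print(o,r["conf"],r["point"],r["pixels"].sum())
print(cams.camera_params("wrist"))
E
```

```text
pics
{'clock': 0.0, 'joint_pos': array([ 1.06742545e+00,  3.13998226e-01,  4.49869068e-02,  1.30362910e+00,
       -3.04441968e-05,  1.43121220e+00]), 'qvel': array([0.00089237, 0.00172035, 0.00091741, 0.000601  , 0.00236014,
       0.00076221]), 'tau': array([-9.92809146e-04, -4.80632758e+01,  2.98532152e+01,  1.95455714e-02,
       -2.79577289e-04,  5.45608444e-06]), 'tcp_pos': array([0.2043165 , 0.53684343, 0.19241344]), 'orientation': array([ 0.69524552,  0.12728794,  0.69563711, -0.12853191]), 'wrist_force': array([-0.58642866, -0.53799468,  0.81722327]), 'ft_torque': array([ 0.01009968, -0.04451598,  0.02549743]), 'finger_gap': 0.08526636004626224}
scene {'mtx': array([[500.15732107,   0.        , 324.86480609],
       [  0.        , 500.15732107, 192.43713656],
       [  0.        ,   0.        ,   1.        ]]), 'R': array([[-0.74170459,  0.67067663, -0.00819485],
       [ 0.38676452,  0.41767892, -0.82216636],
       [-0.54798494, -0.61297405, -0.5691883 ]]), 't': array([ 0.40443444, -0.15603762,  1.4525722 ])}
stamp 0.93 [440.0, 261.6] 2078
stamp 0.84 [403.3, 219.5] 1656
st
[... 493 characters left out ...]
mp 0.88 [217.0, 305.6] 1298
stamp 0.77 [279.8, 272.6] 1006
stamp 0.57 [176.0, 195.7] 1151
stamp 0.17 [447.1, 217.9] 5528
job_card 0.65 [445.1, 215.0] 5312
job_card 0.61 [240.2, 98.7] 343
{'mtx': array([[277.47781085,   0.        , 317.78419575],
       [  0.        , 277.47781085, 199.63663962],
       [  0.        ,   0.        ,   1.        ]]), 'mount': array([[ 6.32948217e-04, -2.91129450e-01,  9.56683460e-01,
        -1.82072519e-01],
       [ 9.99999800e-01,  1.82757353e-04, -6.05991498e-04,
        -1.46990275e-05],
       [ 1.58103435e-06,  9.56683652e-01,  2.91129507e-01,
        -7.39195766e-02],
       [ 0.00000000e+00,  0.00000000e+00,  0.00000000e+00,
         1.00000000e+00]])}
```

View pics/scene0.png

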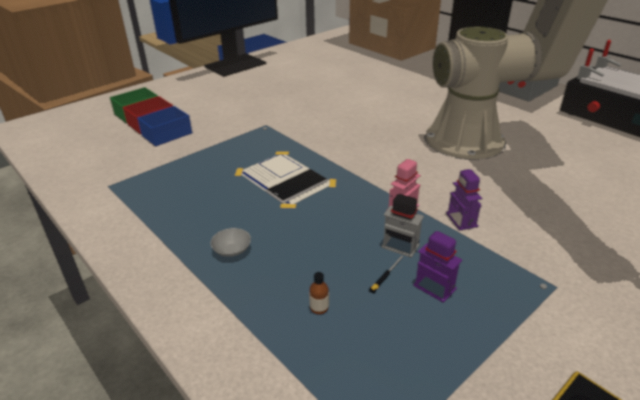

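View pics/top0.png

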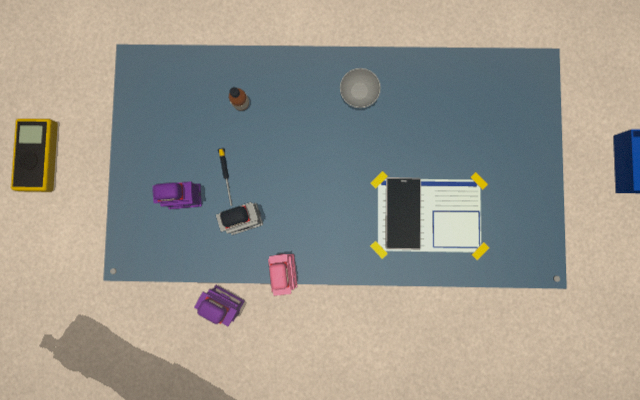

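The scene and top pictures show the grey and black stamp at about (240,217) in the top view, with pink and purple look-alikes around it. The blue box is at about (456,229), and the phone lies on the left of the card. Next I'll measure the stamp and the box more precisely.

```bash
cat > h.py <<'E'
from workcell import readout,cams,env,finder
import cv2,numpy as np
from scipy.spatial.transform import Rotation as Rn
def proj(cam,X):
    p=cams.camera_params(cam); c=np.atleast_2d(X)@p["R"].T+p["t"]; u=c@p["mtx"].T; return u[:,:2]/u[:,2:]
def back(cam,uv,z):
    p=cams.camera_params(cam); uv=np.atleast_2d(uv).astype(float)
    d=np.c_[uv,np.ones(len(uv))]@np.linalg.inv(p["mtx"]).T@p["R"]; o=-p["R"].T@p["t"]
    return o+d*((z-o[2])/d[:,2:])
def wcam(s):
    p=cams.camera_params("wrist"); T=np.eye(4); q=s["orientation"]; T[:3,:3]=Rn.from_quat([q[1],q[2],q[3],q[0]]).as_matrix(); T[:3,3]=s["tcp_pos"]
    return p["mtx"],T@p["mount"]
def wback(s,uv,z):
    K,T=wcam(s); uv=np.atleast_2d(uv).astype(float); d=np.c_[uv,np.ones(len(uv))]@np.linalg.inv(K).T@T[:3,:3].T; o=T[:3,3]
    return o+d*((z-o[2])/d[:,2:])
def wproj(s,X):
    K,T=wcam(s); c=(np.atleast_2d(X)-T[:3,3])@T[:3,:3]; u=c@K.T; return u[:,:2]/u[:,2:]
E
python3 - <<'E'
from h import *
im=cv2.imread("pics/top0.png")
cv2.imwrite("pics/card0.png",cv2.resize(im[165:265,365:495],None,fx=6,fy=6,interpolation=cv2.INTER_CUBIC))
cv2.imwrite("pics/st0.png",cv2.resize(im[180:250,195:285],None,fx=8,fy=8,interpolation=cv2.INTER_CUBIC))
hsv=cv2.cvtColor(im,cv2.COLOR_BGR2HSV)
print(hsv[211,440:470:6],hsv[229,430:436])
m=cv2.inRange(hsv,(105,80,60),(130,255,255)); m[:, :425]=0;m[:,490:]=0; m[:203]=0;m[256:]=0
c,_=cv2.findContours(m,cv2.RETR_EXTERNAL,cv2.CHAIN_APPROX_NONE)
c=max(c,key=cv2.contourArea); r=cv2.minAreaRect(c); print(r); b=cv2.boxPoints(r); print(b,back("top",b,0))
for n in ["phone","screwdriver","job_card"]:
  for cam in ["top"]:
    for q in finder.regions_of(cam,n): print(n,q["conf"],q["point"])
print(back("top",[[240,217]],.126),back("top",[[240,217]],.06))
E
```

```text
[[112  57 138]
 [114  54 138]
 [111  83 142]
 [112  79 138]
 [111  79 136]] [[ 43  16 222]
 [ 42  17 225]
 [ 65   9 165]
 [112  95 139]
 [ 55  14 202]
 [ 40  17 223]]
((475.0, 247.0), (0.0, 0.0), 0.0)
[[475. 247.]
 [475. 247.]
 [475. 247.]
 [475. 247.]] [[ 0.44332996 -0.28683967  0.        ]
 [ 0.44332996 -0.28683967  0.        ]
 [ 0.44332996 -0.28683967  0.        ]
 [ 0.44332996 -0.28683967  0.        ]]
phone 0.93 [405.7, 212.6]
screwdriver 0.56 [225.5, 163.1]
job_card 0.65 [445.1, 215.0]
job_card 0.61 [240.2, 98.7]
[[0.49310504 0.1715246  0.126     ]] [[0.49554175 0.18330177 0.06      ]]
```

```bash
ls pics
```

```text
card0.png
scene0.png
st0.png
top0.png
```

View pics/card0.png

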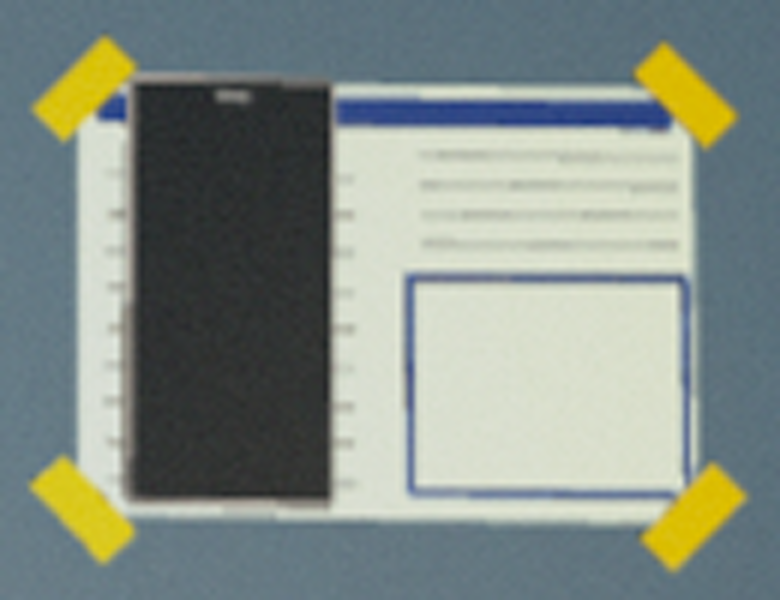

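View pics/st0.png

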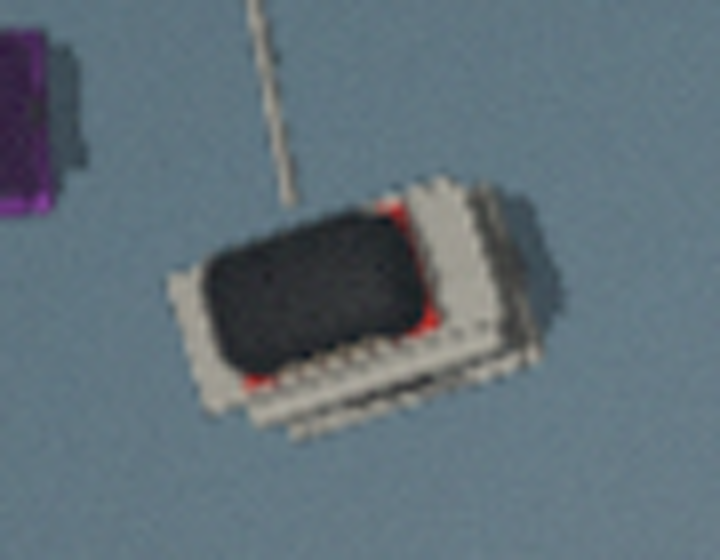

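The box corners in the top view, in crop pixels, are about (405,272), (689,274), (692,497) and (407,496). The stamp's yaw is about +0.3, and the label side faces the robot. I'll refine its pose by fitting the model to the edges.

```bash
python3 - <<'E'
from h import *
from scipy.optimize import minimize
b=(np.array([[405,272],[689,274],[692,497],[407,496]])+.5)/6-.5+[365,165]
P=back("top",b,0)[:,:2]; print(P.round(4)); c=P.mean(0)
print("centre",c,"w",np.linalg.norm(P[0]-P[1]),np.linalg.norm(P[3]-P[2]),np.linalg.norm(P[0]-P[3]),np.linalg.norm(P[1]-P[2]))
d=P[0]-P[1]+P[3]-P[2]; yaw=np.arctan2(-d[0],d[1]); print("card yaw",yaw)
# stamp: handle black top corners outline, silhouettes
def pose(p,L):
    x,y,t=p; R=np.array([[np.cos(t),-np.sin(t)],[np.sin(t),np.cos(t)]]); L=np.array(L,float); return np.c_[L[:,:2]@R.T+[x,y],L[:,2]]
def rect(a,b,z): return [[a/2,b/2,z],[a/2,-b/2,z],[-a/2,-b/2,z],[-a/2,b/2,z]]
# measured: foot FL, FR corners; yoke corners TL? , BL, TR
uv=(np.array([[295,437],[540,357],[170,278],[212,412],[500,335]])+.5)/8-.5+[195,180]
L=[[-.024,.034,0.003],[-.024,-.034,0.003],[.017,.037,.084],[-.017,.037,.084],[-.017,-.037,.084]]
f=lambda p:((proj("top",pose(p,L))-uv)**2).sum()
r=minimize(f,[.48,.18,.3],method="Nelder-Mead",options=dict(xatol=1e-5,fatol=1e-4,maxiter=3000)); p=r.x; print(p,r.fun,(proj("top",pose(p,L))-uv).round(1).tolist())
for cam,x0,y0,w,h,s in [("top",195,180,90,70,8),("scene",370,180,80,90,6)]:
    im=cv2.imread(f"pics/{cam}0.png")[y0:y0+h,x0:x0+w]; im=cv2.resize(im,None,fx=s,fy=s,interpolation=cv2.INTER_CUBIC)
    for R,col in [(rect(.048,.068,0),(0,255,0)),(rect(.034,.074,.084),(0,255,255)),(rect(.03,.046,.126),(255,255,255))]:
        q=(proj(cam,pose(p,R))-[x0,y0]+.5)*s-.5; cv2.polylines(im,[q.round().astype(int)],True,col,1)
    cv2.imwrite(f"pics/ov_{cam}.png",im)
s=readout.get_state();q=s["orientation"];print(Rn.from_quat([q[1],q[2],q[3],q[0]]).as_matrix().round(3))
E
```

```text
[[ 0.5176 -0.2004]
 [ 0.5183 -0.2969]
 [ 0.4426 -0.2968]
 [ 0.4416 -0.2006]]
centre [ 0.48002329 -0.24866824] w 0.0965349031641666 0.09621643577736645 0.07607673518559621 0.07561913459465226
card yaw 0.008695673930239498
[0.49438847 0.18538907 0.29945424] 5.4692086238285675 [[-0.4, 0.4], [0.9, 1.0], [-0.4, -0.3], [-0.9, 0.2], [0.8, -1.2]]
[[-0.     0.356  0.935]
 [-0.     0.935 -0.356]
 [-1.    -0.    -0.   ]]
```

View pics/ov_top.png

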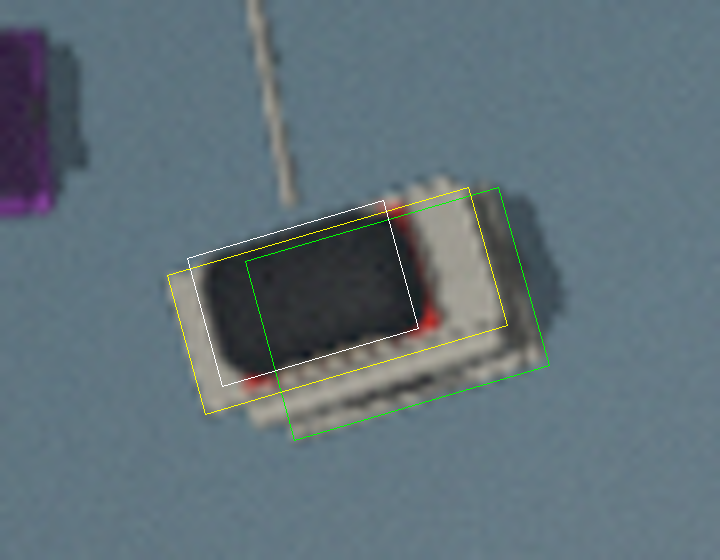

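View pics/ov_scene.png

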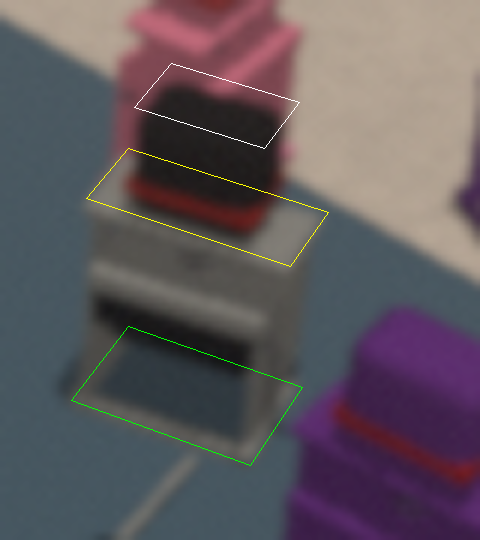

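The model fit puts the stamp at about (0.494, 0.183) with yaw 0.30. The overlay agrees with the picture to a few mm. The box centre is (0.480, −0.249) with yaw 0.01, and its measured size is 96 by 76 mm, as given. I'll move over the stamp next.

Call:
drive_tool([
  [[-0.01, -0.026, 0.045, -0.1, 0, 0, 0], [-0.02, -0.052, 0.09, -0.2, 0, 0, 0], [-0.03, -0.078, 0.135, -0.3, 0, 0, 0], [-0.04, -0.104, 0.18, -0.4, 0, 0, 0], [-0.05, -0.13, 0.225, -0.5, 0, 0, 0]],
], squeeze=60)

```text
clock: 1.08
tcp_pos: [0.3695, 0.3345, 0.2438]
orientation: [0.706, -0.049, 0.705, 0.049]
wrist_force: [0.5, 0.3, -1.1]
finger_gap: 0.0851
```

```bash
cat >> h.py <<'E'
def Rt(s):
    q=s["orientation"]; return Rn.from_quat([q[1],q[2],q[3],q[0]]).as_matrix()
def togo(pos,yaw):
    "shift and turn in tool axes to reach TCP pos with tool down, tool y at world yaw+pi/2"
    s=readout.get_state(); R=Rt(s); c,n=np.cos(yaw),np.sin(yaw)
    G=np.array([[0,-n,c],[0,c,n],[-1,0,0]])
    print("t",round(float(s["clock"]),2),"tcp",s["tcp_pos"].round(4),"yaw",round(float(np.arctan2(-R[0,1],R[1,1])),4),"F",s["wrist_force"].round(1),"gap",round(float(s["finger_gap"]),4))
    print("shift",(R.T@(np.array(pos)-s["tcp_pos"])).round(4),"turn",Rn.from_matrix(R.T@G).as_rotvec().round(4))
E
python3 -c "
from h import *
togo([.46,.173,.24],.3)"
```

```text
t 1.07 tcp [0.3695 0.3345 0.2438] yaw 0.1398 F [ 0.5  0.3 -1.1] gap 0.0851
shift [ 0.0038 -0.1725  0.0671] turn [-0.1602  0.0007 -0.0002]
```

Call:
drive_tool([
  [[0.001, -0.043, 0.017, -0.04, 0, 0, 0], [0.002, -0.086, 0.034, -0.08, 0, 0, 0], [0.003, -0.13, 0.051, -0.12, 0, 0, 0], [0.004, -0.172, 0.067, -0.16, 0, 0, 0], [0.004, -0.172, 0.067, -0.16, 0, 0, 0]],
])

```text
clock: 1.7
tcp_pos: [0.4611, 0.1712, 0.2397]
orientation: [0.7, -0.104, 0.699, 0.104]
wrist_force: [-0.2, 0.2, 1.0]
finger_gap: 0.0856
```

```bash
python3 - <<'E'
from h import *
s=readout.get_state(); im=cams.read_camera("wrist"); cv2.imwrite("pics/w1.png",im)
import pickle; pickle.dump(s,open("s1.pkl","wb"))
print(s["tcp_pos"],s["qvel"].round(3))
for r in finder.regions_of("wrist","stamp_top"): print(r["conf"],r["point"])
E
```

```text
[0.46112086 0.17119026 0.23965046] [ 0.057 -0.009 -0.008  0.015  0.023  0.041]
0.94 [318.5, 208.5]
0.92 [278.3, 97.3]
0.82 [393.5, 75.9]
0.79 [384.9, 259.4]
```

View pics/w1.png

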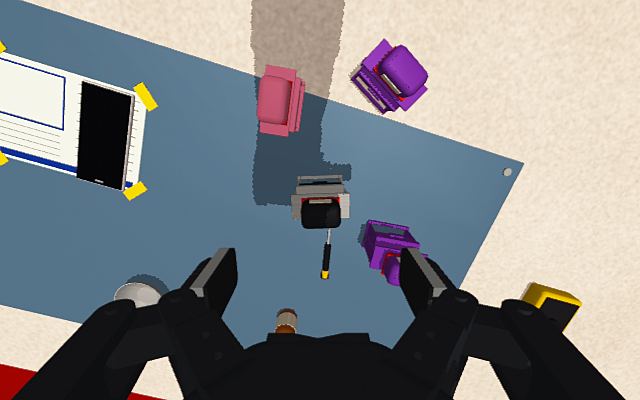

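The wrist picture shows the stamp at (321,205), between the fingers and nearly aligned with them. I'll refine the pose from this view.

```bash
python3 - <<'E'
from h import *
import pickle; s=pickle.load(open("s1.pkl","rb"))
im=cv2.imread("pics/w1.png")
K,T=wcam(s)
def pose(p,L):
    x,y,t=p; R=np.array([[np.cos(t),-np.sin(t)],[np.sin(t),np.cos(t)]]); L=np.array(L,float); return np.c_[L[:,:2]@R.T+[x,y],L[:,2]]
def rect(a,b,z): return [[a/2,b/2,z],[a/2,-b/2,z],[-a/2,-b/2,z],[-a/2,b/2,z]]
x0,y0,w,h,S=280,165,80,75,8
out=[]
for p in [(.4944,.1854,.2995),(.494,.182,.30)]:
    v=cv2.resize(im[y0:y0+h,x0:x0+w],None,fx=S,fy=S,interpolation=cv2.INTER_CUBIC)
    for R,col in [(rect(.048,.068,0),(0,255,0)),(rect(.034,.074,.084),(0,255,255)),(rect(.03,.046,.126),(255,255,255))]:
        q=(wproj(s,pose(p,R))-[x0,y0]+.5)*S-.5; cv2.polylines(v,[q.round().astype(int)],True,col,1)
    out.append(v)
cv2.imwrite("pics/w1ov.png",out[1])
E
```

```text
(no output)
```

View pics/w1ov.png

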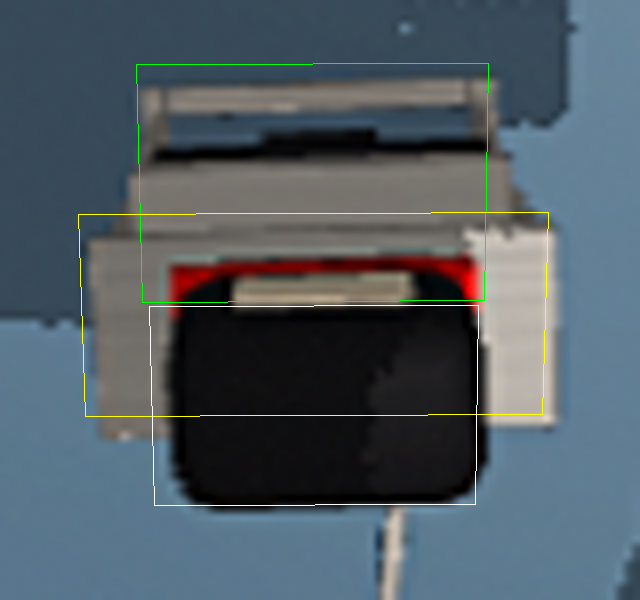

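```bash
python3 - <<'E'
from h import *
from scipy.optimize import least_squares
import pickle; s=pickle.load(open("s1.pkl","rb"))
def pose(p,L):
    x,y,t=p; R=np.array([[np.cos(t),-np.sin(t)],[np.sin(t),np.cos(t)]]); L=np.array(L,float); return np.c_[L[:,:2]@R.T+[x,y],L[:,2]]
uv=(np.array([[143,88],[496,78],[88,240],[555,225],[100,438],[556,425]])+.5)/8-.5+[280,165]
L=[[-.024,-.034,.006],[-.024,.034,.006],[-.017,-.037,.084],[-.017,.037,.084],[.017,-.037,.084],[.017,.037,.084]]
r=least_squares(lambda p:(wproj(s,pose(p,L))-uv).ravel(),[.494,.182,.3]); print(r.x,r.fun.reshape(-1,2).round(2).tolist())
x,y,t=r.x
togo([x,y,.14],t)
E
```

```text
[0.49621955 0.18462039 0.32601373] [[-0.34, 0.27], [0.11, 0.17], [-0.01, -0.32], [0.16, -0.18], [0.05, 0.08], [-0.01, 0.07]]
t 1.8 tcp [0.4598 0.1733 0.2398] yaw 0.298 F [0.1 0.5 0.1] gap 0.0854
shift [0.0998 0.0001 0.0381] turn [-0.028   0.0005 -0.0006]
```

The fit is good to a third of a pixel: stamp at (0.496, 0.185), yaw 0.326. Now I'll descend over the handle.

Call:
drive_tool([
  [[0.02, 0, 0.03, -0.028, 0, 0, 0], [0.05, 0, 0.038, -0.028, 0, 0, 0], [0.09, 0, 0.038, -0.028, 0, 0, 0], [0.125, 0, 0.038, -0.028, 0, 0, 0], [0.146, 0, 0.038, -0.028, 0, 0, 0]],
])

```text
clock: 2.42
tcp_pos: [0.4942, 0.1859, 0.092]
orientation: [0.697, -0.115, 0.698, 0.116]
wrist_force: [0.3, -0.3, -0.5]
finger_gap: 0.0854
```

```bash
python3 - <<'E'
from h import *
togo([.4962,.1846,.093],.326)
im=cams.read_camera("wrist"); cv2.imwrite("pics/w2.png",im[100:380,120:520])
E
```

```text
t 2.42 tcp [0.4942 0.1859 0.092 ] yaw 0.3283 F [ 0.3 -0.3 -0.5] gap 0.0854
shift [-0.001  -0.0019  0.0015] turn [ 0.0023 -0.002  -0.0012]
```

View pics/w2.png

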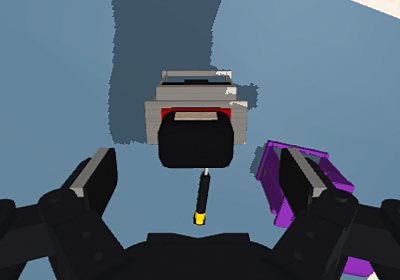

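```bash
python3 - <<'E'
from h import *
s=readout.get_state(); R=Rt(s)
for t in [(0,0,0),(-.013,.0425,0),(-.013,-.0425,0),(-.013,.0425,.011),(-.013,.0425,-.011),(-.05,.0425,-.011),(-.05,.0425,.011)]: print(t,(wproj(s,s["tcp_pos"]+R@np.array(t))-[120,100]).round())
t=.326;c,n=np.cos(t),np.sin(t)
for l in [(0,0),(.015,.023),(-.015,.023),(.015,-.023),(-.015,-.023)]:
    print(l,(wproj(s,[.4962+c*l[0]-n*l[1],.1846+n*l[0]+c*l[1],.126])-[120,100]).round())
E
```

```text
(0, 0, 0) [[198. 125.]]
(-0.013, 0.0425, 0) [[263. 132.]]
(-0.013, -0.0425, 0) [[134. 132.]]
(-0.013, 0.0425, 0.011) [[261. 148.]]
(-0.013, 0.0425, -0.011) [[264. 117.]]
(-0.05, 0.0425, -0.011) [[280. 142.]]
(-0.05, 0.0425, 0.011) [[276. 179.]]
(0, 0) [[195. 153.]]
(0.015, 0.023) [[233. 175.]]
(-0.015, 0.023) [[235. 129.]]
(0.015, -0.023) [[156. 175.]]
(-0.015, -0.023) [[154. 129.]]
```

The finger tips show at other pixels than I predicted for their open position. I'll check that before closing.

```bash
python3 - <<'E'
from h import *
s=readout.get_state()
im=cams.read_camera("wrist"); cv2.imwrite("pics/w3.png",cv2.resize(im[190:330,160:480],None,fx=2.5,fy=2.5,interpolation=cv2.INTER_CUBIC))
im=cams.read_camera("scene"); cv2.imwrite("pics/s3.png",cv2.resize(im[100:300,340:540],None,fx=3,fy=3,interpolation=cv2.INTER_CUBIC))
print(s["tcp_pos"],(proj("scene",s["tcp_pos"])-[340,100])*3)
E
```

```text
[0.49287632 0.18555477 0.08980757] [[194.31161386 333.7177791 ]]
```

View pics/w3.png

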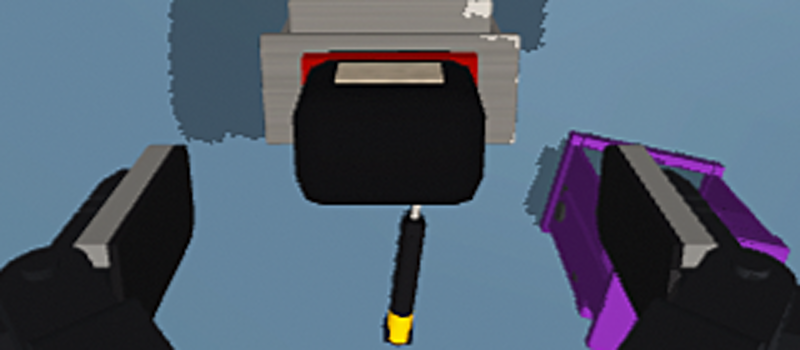

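View pics/s3.png

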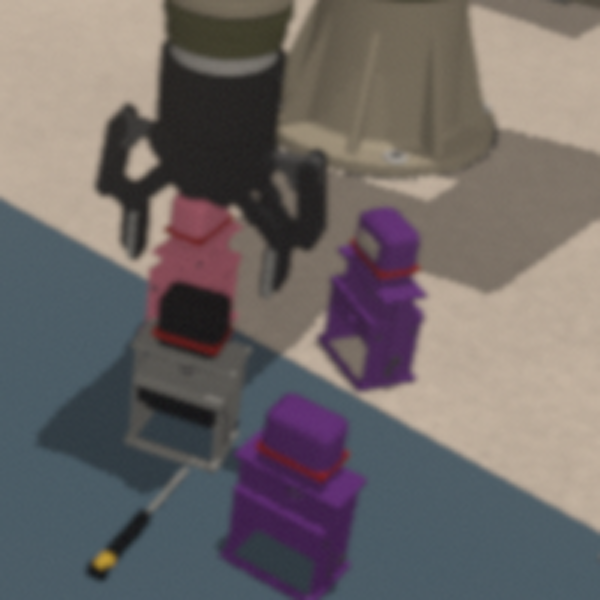

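```bash
python3 - <<'E'
from h import *
s=readout.get_state(); R=Rt(s); print(s["tcp_pos"],s["qvel"].round(3),s["clock"],s["finger_gap"],R.round(3).tolist())
for t in [(-.013,.0425,0),(-.013,-.0425,0),(-.05,.0425,0),(-.05,-.0425,0),(-.05,.05,0),(-.05,-.05,0)]: print(t,((proj("scene",s["tcp_pos"]+R@np.array(t))-[340,100])*3).round(),((wproj(s,s["tcp_pos"]+R@np.array(t))-[160,190])*2.5).round())
E
```

```text
[0.49448512 0.18558299 0.0930613 ] [-0.008 -0.022  0.043  0.014 -0.003 -0.003] 2.575 0.08592166113288889 [[-0.002, -0.322, 0.947], [0.0, 0.947, 0.322], [-1.0, 0.001, -0.002]]
(-0.013, 0.0425, 0) [[255. 333.]] [[556. 106.]]
(-0.013, -0.0425, 0) [[136. 298.]] [[235. 106.]]
(-0.05, 0.0425, 0) [[261. 288.]] [[595. 176.]]
(-0.05, -0.0425, 0) [[140. 253.]] [[196. 176.]]
(-0.05, 0.05, 0) [[272. 291.]] [[630. 176.]]
(-0.05, -0.05, 0) [[129. 250.]] [[161. 176.]]
```

Both cameras place the open finger tips about 37 mm higher than the stated geometry, at roughly 50 mm behind the TCP. A gentle partial closure here will tell which is right: if the gap stops at 46 mm, the handle is between the pads.

Call:
drive_tool([
  [[-0.002, -0.002, 0.002, 0.002, 0, 0, 60], [-0.002, -0.002, 0.002, 0.002, 0, 0, 120], [-0.002, -0.002, 0.002, 0.002, 0, 0, 150], [-0.002, -0.002, 0.002, 0.002, 0, 0, 150], [-0.002, -0.002, 0.002, 0.002, 0, 0, 150]],
], squeeze=20)

```text
clock: 3.2
tcp_pos: [0.4971, 0.1843, 0.0952]
orientation: [0.697, -0.114, 0.698, 0.115]
wrist_force: [-0.5, -0.1, 0.8]
finger_gap: 0.0351
```

```bash
python3 - <<'E'
from h import *
togo([.4962,.1846,.093],.326)
im=cams.read_camera("wrist"); cv2.imwrite("pics/w4.png",cv2.resize(im[190:330,160:480],None,fx=2.5,fy=2.5,interpolation=cv2.INTER_CUBIC))
im=cams.read_camera("scene"); cv2.imwrite("pics/s4.png",cv2.resize(im[100:300,340:540],None,fx=3,fy=3,interpolation=cv2.INTER_CUBIC))
E
```

```text
t 3.2 tcp [0.4971 0.1843 0.0952] yaw 0.3258 F [-0.5 -0.1  0.8] gap 0.0351
shift [ 0.0022  0.0006 -0.0007] turn [-0.0002 -0.002  -0.0011]
```

View pics/w4.png

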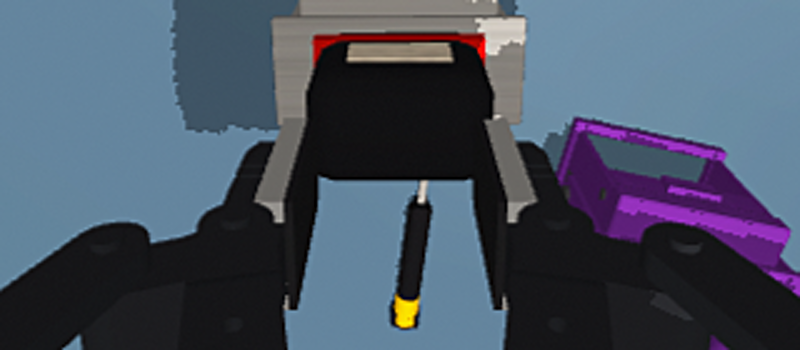

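View pics/s4.png

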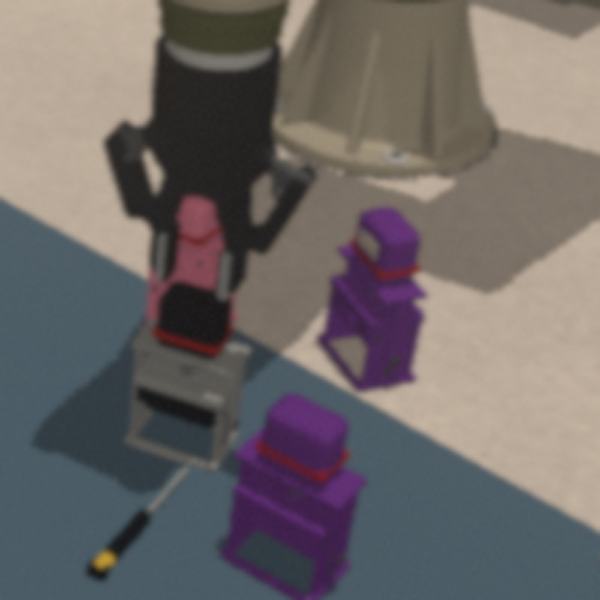

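The gap closed to 35 mm with no contact, so the fingers are above the handle and the pictures are right. Next I'll see whether the wrist-camera calibration agrees at this height, and so what the offset is.

```bash
python3 - <<'E'
from h import *
from scipy.optimize import least_squares
import pickle
s=readout.get_state(); pickle.dump(s,open("s4.pkl","wb")); print(s["tcp_pos"],s["clock"])
def pose(p,L):
    x,y,t=p; R=np.array([[np.cos(t),-np.sin(t)],[np.sin(t),np.cos(t)]]); L=np.array(L,float); return np.c_[L[:,:2]@R.T+[x,y],L[:,2]]
L=[[-.017,-.037,.084],[-.017,.037,.084],[.017,.037,.084]]
uv=np.array([[273,17],[525,15],[521,122]])/2.5+[160,190]
r=least_squares(lambda p:(wproj(s,pose(p,L))-uv).ravel(),[.494,.182,.3]); print("fit",r.x,r.fun.reshape(-1,2).round(1).tolist())
# with free height offset
r=least_squares(lambda p:(wproj(s,pose(p[:3],np.array(L)+[0,0,p[3]]))-uv).ravel(),[.494,.182,.3,0]); print("fit z",r.x,r.fun.reshape(-1,2).round(1).tolist())
s1=pickle.load(open("s1.pkl","rb"))
uv1=(np.array([[143,88],[496,78],[88,240],[555,225],[100,438],[556,425]])+.5)/8-.5+[280,165]
L1=[[-.024,-.034,.006],[-.024,.034,.006],[-.017,-.037,.084],[-.017,.037,.084],[.017,-.037,.084],[.017,.037,.084]]
r=least_squares(lambda p:(wproj(s1,pose(p[:3],np.array(L1)+[0,0,p[3]]))-uv1).ravel(),[.494,.182,.3,0]); print("fit z w1",r.x,r.fun.reshape(-1,2).round(1).tolist())
E
```

```text
[0.49699217 0.18425551 0.09504597] 3.3
fit [0.49586726 0.18509241 0.33432154] [[-0.7, -0.0], [0.6, -0.1], [0.1, 0.2]]
fit z [ 0.49640833  0.18540317  0.33438174 -0.00185583] [[-0.1, 0.1], [0.2, 0.0], [-0.2, -0.1]]
fit z w1 [ 0.49635246  0.18466169  0.32601067 -0.00053032] [[-0.3, 0.3], [0.1, 0.2], [0.0, -0.3], [0.1, -0.2], [0.1, 0.0], [-0.1, 0.0]]
```

The camera calibration is consistent at both heights. The whole gripper, tips and body, therefore sits about 37 mm further back along the tool than the reported TCP. I'll allow for that: open, then descend in steps while looking.

Call:
drive_tool([
  [[0, 0, 0, 0, 0, 0, 0], [0, 0, 0, 0, 0, 0, 0], [0, 0, 0, 0, 0, 0, 0], [0.012, 0, 0, 0, 0, 0, 0], [0.024, 0, 0, 0, 0, 0, 0]],
])

```text
clock: 3.92
tcp_pos: [0.4968, 0.1842, 0.0701]
orientation: [0.697, -0.114, 0.699, 0.115]
wrist_force: [-0.9, 0.0, 0.0]
finger_gap: 0.0854
```

```bash
python3 - <<'E'
from h import *
togo([.4964,.1850,.054],.328)
im=cams.read_camera("wrist"); cv2.imwrite("pics/w5.png",cv2.resize(im[160:340,160:480],None,fx=2.4,fy=2.4,interpolation=cv2.INTER_CUBIC))
E
```

```text
t 3.92 tcp [0.4968 0.1842 0.0701] yaw 0.3258 F [-0.9  0.   0. ] gap 0.0854
shift [ 0.0161  0.0008 -0.    ] turn [-0.0022 -0.0025 -0.0011]
```

View pics/w5.png

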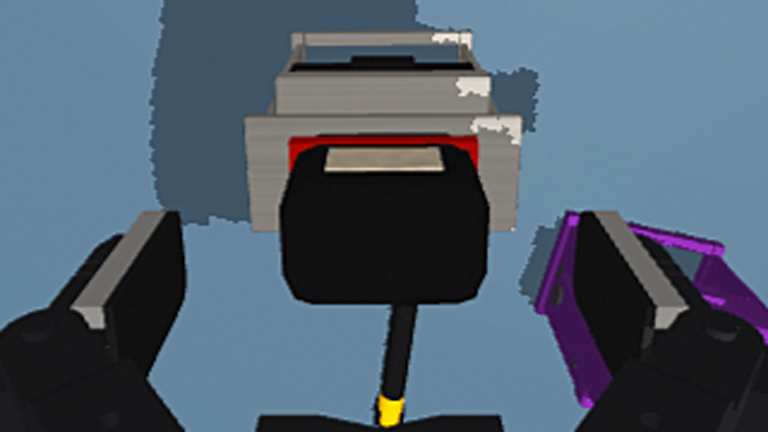

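The pad tips are level with the handle top and centred on it (pad rows 212–270, handle rows about 180–300). I'll go down the rest of the way and grip.

Call:
drive_tool([
  [[0.008, 0, 0, 0, 0, 0, 0], [0.016, 0, 0, 0, 0, 0, 0], [0.016, 0, 0, 0, 0, 0, 80], [0.016, 0, 0, 0, 0, 0, 140], [0.016, 0, 0, 0, 0, 0, 160]],
], squeeze=40)

```text
clock: 4.6
tcp_pos: [0.4957, 0.1841, 0.0527]
orientation: [0.696, -0.114, 0.699, 0.115]
wrist_force: [-0.3, 0.3, 0.3]
finger_gap: 0.0453
```

Call:
drive_tool([
  [[0, 0, 0, 0, 0, 0, 200], [0, 0, 0, 0, 0, 0, 200], [0, 0, 0, 0, 0, 0, 200], [0, 0, 0, 0, 0, 0, 200], [0, 0, 0, 0, 0, 0, 200]],
], squeeze=60)

```text
clock: 5.22
tcp_pos: [0.4957, 0.1841, 0.0528]
orientation: [0.696, -0.114, 0.699, 0.115]
wrist_force: [-0.8, 0.4, 0.5]
finger_gap: 0.045
```

```bash
python3 - <<'E'
from h import *
togo([.4964,.1850,.054],.328)
im=cams.read_camera("wrist"); cv2.imwrite("pics/w6.png",cv2.resize(im[160:340,160:480],None,fx=2.4,fy=2.4,interpolation=cv2.INTER_CUBIC))
im=cams.read_camera("scene"); cv2.imwrite("pics/s6.png",cv2.resize(im[100:300,340:540],None,fx=3,fy=3,interpolation=cv2.INTER_CUBIC))
E
```

```text
t 5.22 tcp [0.4957 0.1841 0.0528] yaw 0.3258 F [-0.8  0.4  0.5] gap 0.045
shift [-0.0012  0.0007  0.001 ] turn [-0.0022 -0.0046 -0.0015]
```

View pics/w6.png

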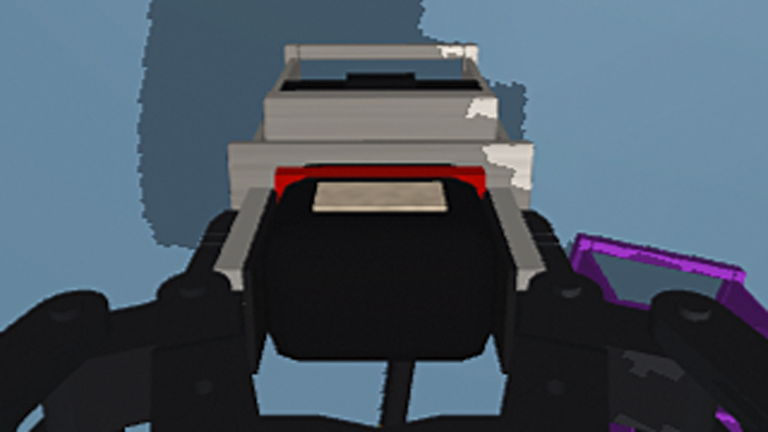

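View pics/s6.png

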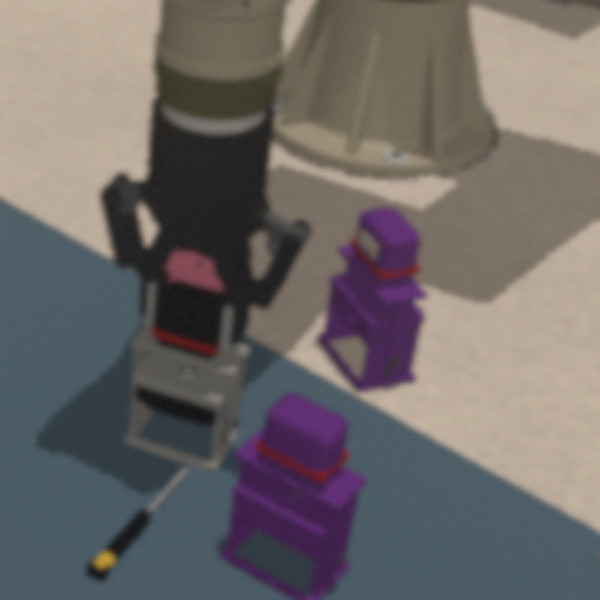

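The grip is on the handle: gap 45 mm, pads on both sides of it in the picture. Lifting.

Call:
drive_tool([
  [[-0.005, 0, 0, 0, 0, 0, 200], [-0.015, 0, 0, 0, 0, 0, 200], [-0.03, 0, 0, 0, 0, 0, 200], [-0.045, 0, 0, 0, 0, 0, 200], [-0.055, 0, 0, 0, 0, 0, 200]],
])

```text
clock: 5.95
tcp_pos: [0.4967, 0.1842, 0.1095]
orientation: [0.697, -0.114, 0.699, 0.115]
wrist_force: [-0.1, 0.1, -3.7]
finger_gap: 0.0453
```

```bash
python3 - <<'E'
from h import *
togo([.49,-.03,.108],.17)
im=cams.read_camera("wrist"); cv2.imwrite("pics/w7.png",cv2.resize(im[160:340,160:480],None,fx=2.4,fy=2.4,interpolation=cv2.INTER_CUBIC))
im=cams.read_camera("scene"); cv2.imwrite("pics/s7.png",cv2.resize(im[100:300,340:540],None,fx=3,fy=3,interpolation=cv2.INTER_CUBIC))
E
```

```text
t 5.95 tcp [0.4967 0.1842 0.1095] yaw 0.3259 F [-0.1  0.1 -3.7] gap 0.0453
shift [ 0.0014 -0.2008 -0.0749] turn [ 0.1559 -0.0028 -0.001 ]
```

View pics/w7.png

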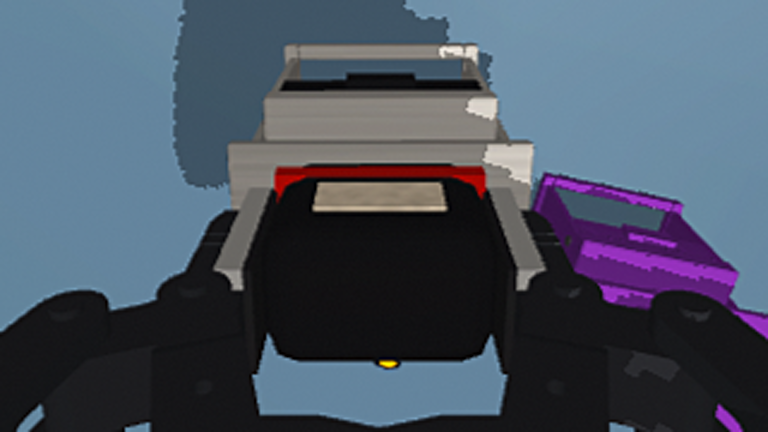

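View pics/s7.png

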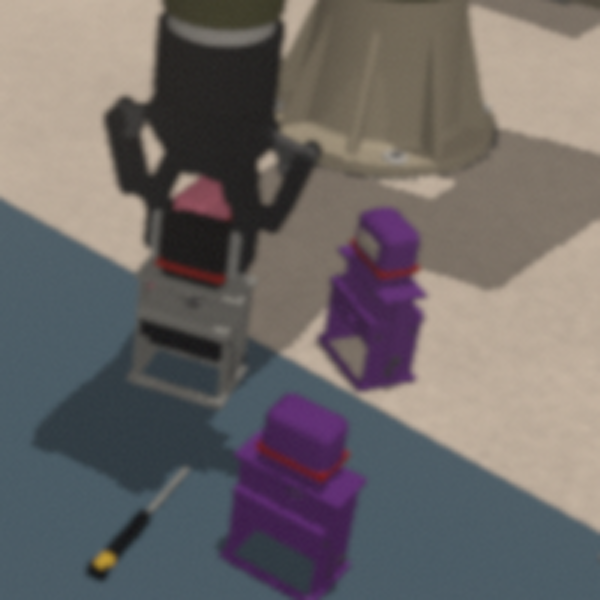

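It lifted cleanly: held upright, and the weight reads about 3.7 N. Now I'll carry it towards the card, keeping x near 0.50 to clear the pink look-alike.

Call:
drive_tool([
  [[0, -0.03, -0.009, 0.03, 0, 0, 200], [0, -0.07, -0.022, 0.06, 0, 0, 200], [0, -0.115, -0.037, 0.09, 0, 0, 200], [0, -0.16, -0.052, 0.12, 0, 0, 200], [0, -0.204, -0.066, 0.155, 0, 0, 200]],
])

```text
clock: 6.68
tcp_pos: [0.4995, -0.0315, 0.1091]
orientation: [0.704, -0.06, 0.705, 0.06]
wrist_force: [0.3, 0.6, -3.4]
finger_gap: 0.0452
```

```bash
python3 - <<'E'
from h import *
togo([.4795,-.2495,.1],.007)
E
```

```text
t 6.67 tcp [ 0.4995 -0.0315  0.1091] yaw 0.1699 F [ 0.3  0.6 -3.4] gap 0.0452
shift [ 0.009  -0.2115 -0.0565] turn [ 0.1629 -0.0022 -0.0008]
```

Call:
drive_tool([
  [[0, -0.05, -0.013, 0.04, 0, 0, 200], [0, -0.1, -0.026, 0.08, 0, 0, 200], [0, -0.15, -0.04, 0.12, 0, 0, 200], [0, -0.195, -0.052, 0.155, 0, 0, 200], [0, -0.2115, -0.0565, 0.163, 0, 0, 200]],
])

```text
clock: 7.3
tcp_pos: [0.4791, -0.2521, 0.1086]
orientation: [0.706, -0.001, 0.708, 0.001]
wrist_force: [0.5, 1.4, -3.7]
finger_gap: 0.0451
```

Call:
drive_tool([
  [[0.003, 0, 0, 0, 0, 0, 200], [0.008, 0, 0, 0, 0, 0, 200], [0.014, 0, 0, 0, 0, 0, 200], [0.02, 0, 0, 0, 0, 0, 200], [0.02, 0, 0, 0, 0, 0, 200]],
])

```text
clock: 7.92
tcp_pos: [0.4787, -0.2511, 0.0879]
orientation: [0.706, -0.001, 0.708, 0.002]
wrist_force: [0.4, 0.1, -4.2]
finger_gap: 0.0451
```

```bash
python3 - <<'E'
from h import *
import pickle
togo([.4793,-.2495,.0528],.007)
s=readout.get_state();im=cams.read_camera("wrist"); pickle.dump(s,open("s8.pkl","wb"));cv2.imwrite("pics/w8.png",im)
t=cams.read_camera("top"); cv2.imwrite("pics/t8.png",cv2.resize(t[150:280,350:510],None,fx=5,fy=4.5,interpolation=cv2.INTER_CUBIC))
t=cams.read_camera("scene"); cv2.imwrite("pics/s8.png",cv2.resize(t[80:230,200:360],None,fx=4,fy=4,interpolation=cv2.INTER_CUBIC))
E
```

```text
t 7.92 tcp [ 0.4787 -0.2511  0.0879] yaw 0.0044 F [ 0.4  0.1 -4.2] gap 0.0451
shift [0.0351 0.0016 0.0007] turn [-0.0026 -0.0034 -0.0012]
```

View pics/w8.png

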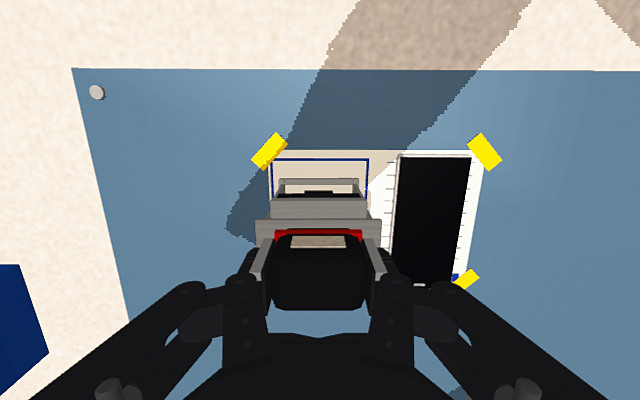

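View pics/s8.png

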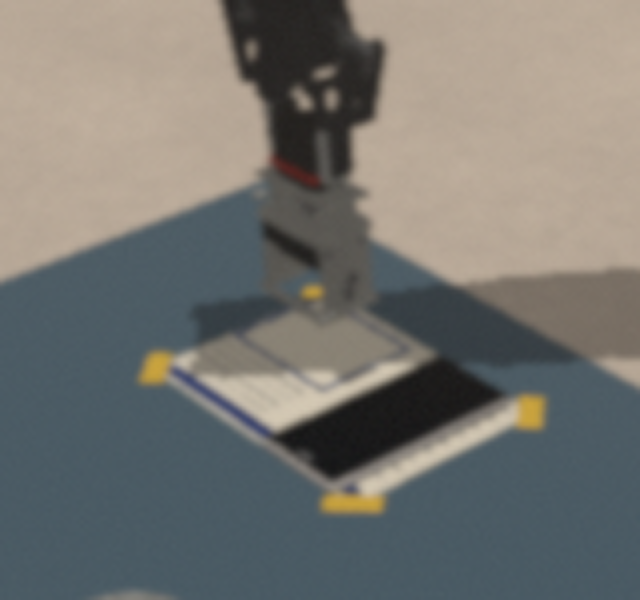

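Both views show the stamp hovering about 35 mm over the box, the right way round and clear of the phone. I'll compare the near box corners in the wrist view at about (271,158) and (368,158) with my estimate.

```bash
python3 - <<'E'
from h import *
import pickle; s=pickle.load(open("s8.pkl","rb")); im=cv2.imread("pics/w8.png")
print(wback(s,[[271,158],[368,158]],0).round(4))
c=np.array([.48,-.2487]);y=.0087
R=np.array([[np.cos(y),-np.sin(y)],[np.sin(y),np.cos(y)]])
q=wproj(s,np.c_[np.array([[-.038,-.048],[-.038,.048],[.038,.048],[.038,-.048]])@R.T+c,np.zeros(4)]); print(q.round(1))
x0,y0=240,135; v=cv2.resize(im[y0:y0+120,x0:x0+160],None,fx=5,fy=5,interpolation=cv2.INTER_CUBIC)
cv2.polylines(v,[((q-[x0,y0]+.5)*5).round().astype(int)],True,(0,0,255),1); cv2.imwrite("pics/w8z.png",v)
E
```

```text
[[ 0.4445 -0.297   0.    ]
 [ 0.444  -0.2026  0.    ]]
[[270.8 155.9]
 [369.8 155.5]
 [366.2 228.1]
 [274.7 228.5]]
```

View pics/w8z.png

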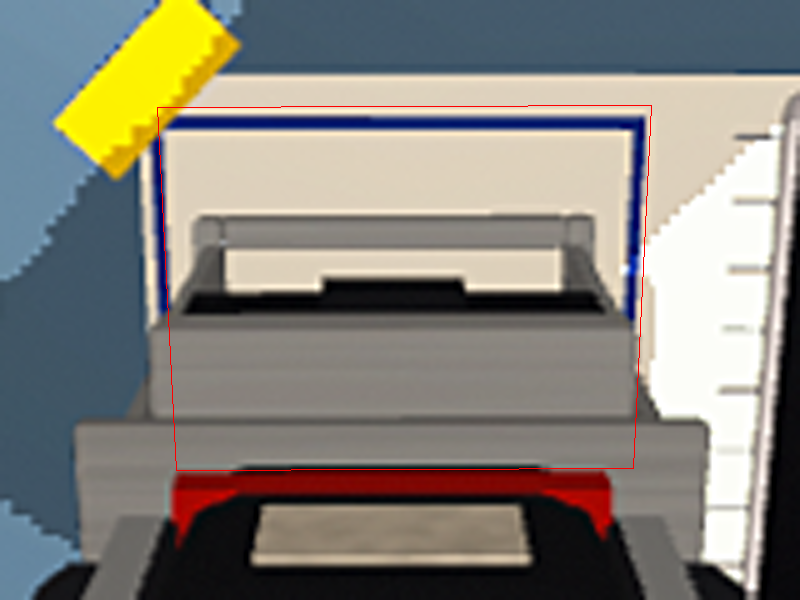

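The two views agree to about 2 mm, against 14 mm of margin. I'm setting the stamp down.

Call:
drive_tool([
  [[0.01, 0.001, 0.001, 0, 0, 0, 200], [0.02, 0.001, 0.0015, 0, 0, 0, 200], [0.028, 0.001, 0.0015, 0, 0, 0, 200], [0.034, 0.001, 0.0015, 0, 0, 0, 200], [0.036, 0.001, 0.0015, 0, 0, 0, 200]],
])

```text
clock: 8.7
tcp_pos: [0.4804, -0.2507, 0.0527]
orientation: [0.706, -0.001, 0.708, 0.002]
wrist_force: [-1.2, 3.1, 4.2]
finger_gap: 0.0454
```

```bash
python3 - <<'E'
from h import *
import pickle
togo([.480,-.250,.0528],.007)
s=readout.get_state();im=cams.read_camera("wrist"); pickle.dump(s,open("s9.pkl","wb"));cv2.imwrite("pics/w9.png",cv2.resize(im[135:275,230:410],None,fx=4,fy=4,interpolation=cv2.INTER_CUBIC))
t=cams.read_camera("scene"); cv2.imwrite("pics/s9.png",cv2.resize(t[80:230,200:360],None,fx=4,fy=4,interpolation=cv2.INTER_CUBIC))
E
```

```text
t 8.7 tcp [ 0.4804 -0.2507  0.0527] yaw 0.0037 F [-1.2  3.1  4.2] gap 0.0454
shift [-0.0001  0.0007 -0.0004] turn [-0.0033 -0.0026 -0.0008]
```

View pics/w9.png

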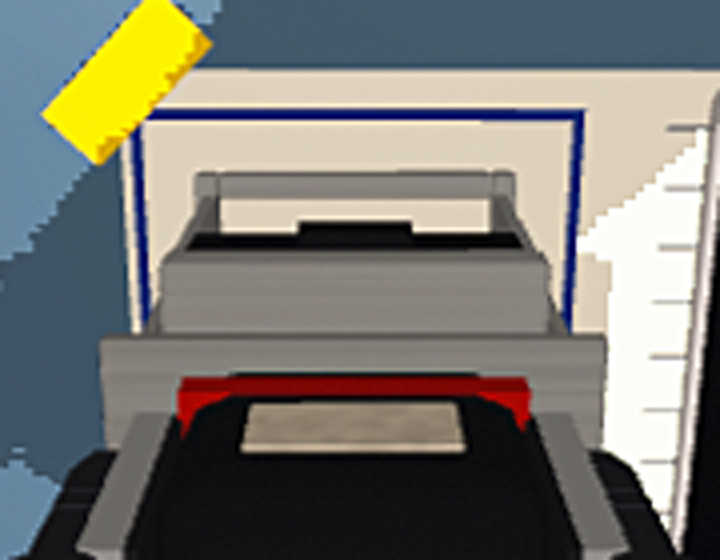

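View pics/s9.png

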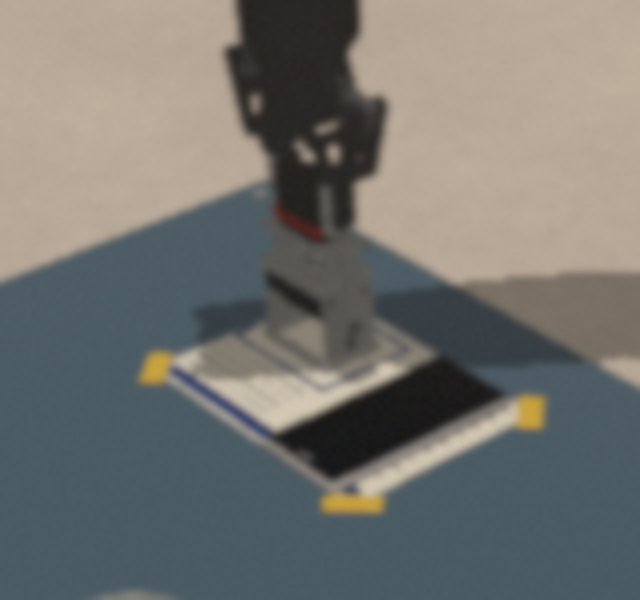

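The stamp stands on the card, centred in the box with about 13 mm of margin on each side. Still holding the handle, I'll press straight down.

Call:
drive_tool([
  [[0.005, 0, 0, 0, 0, 0, 200], [0.01, 0, 0, 0, 0, 0, 200], [0.014, 0, 0, 0, 0, 0, 200], [0.017, 0, 0, 0, 0, 0, 200], [0.018, 0, 0, 0, 0, 0, 200]],
])

```text
clock: 9.43
tcp_pos: [0.4812, -0.251, 0.0366]
orientation: [0.707, -0.002, 0.707, 0.001]
wrist_force: [-3.8, 4.5, 12.1]
finger_gap: 0.0453
```

Call:
drive_tool([
  [[0.001, 0, 0, 0, 0, 0, 200], [0.002, 0, 0, 0, 0, 0, 200], [0.003, 0, 0, 0, 0, 0, 200], [0.004, 0, 0, 0, 0, 0, 200], [0.004, 0, 0, 0, 0, 0, 200]],
])

```text
clock: 10.05
tcp_pos: [0.4813, -0.251, 0.0346]
orientation: [0.707, -0.002, 0.707, 0.001]
wrist_force: [-4.5, 4.5, 13.5]
finger_gap: 0.0452
```

Call:
drive_tool([
  [[0.001, 0, 0, 0, 0, 0, 200], [0.002, 0, 0, 0, 0, 0, 200], [0.003, 0, 0, 0, 0, 0, 200], [0.003, 0, 0, 0, 0, 0, 200], [0.003, 0, 0, 0, 0, 0, 200]],
])

```text
clock: 10.68
tcp_pos: [0.4814, -0.251, 0.0345]
orientation: [0.708, -0.003, 0.706, 0.0]
wrist_force: [-6.7, 5.2, 20.3]
finger_gap: 0.0452
```

```bash
python3 - <<'E'
from h import *
togo([.480,-.250,.0528],.007)
im=cams.read_camera("wrist");cv2.imwrite("pics/w10.png",cv2.resize(im[135:275,230:410],None,fx=4,fy=4,interpolation=cv2.INTER_CUBIC))
t=cams.read_camera("scene"); cv2.imwrite("pics/s10.png",cv2.resize(t[100:190,240:320],None,fx=6,fy=6,interpolation=cv2.INTER_CUBIC))
E
```

```text
t 10.68 tcp [ 0.4814 -0.251   0.0345] yaw 0.0043 F [-6.7  5.2 20.3] gap 0.0452
shift [-0.0183  0.0009 -0.0013] turn [-0.0027  0.0017  0.003 ]
```

View pics/w10.png

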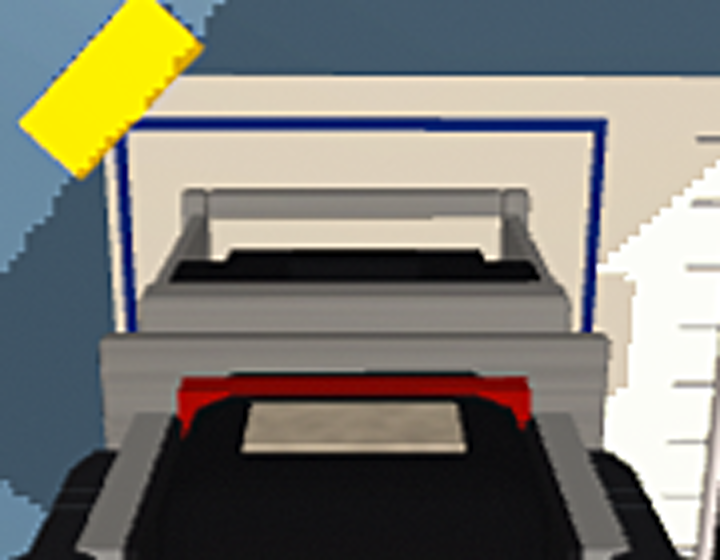

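View pics/s10.png

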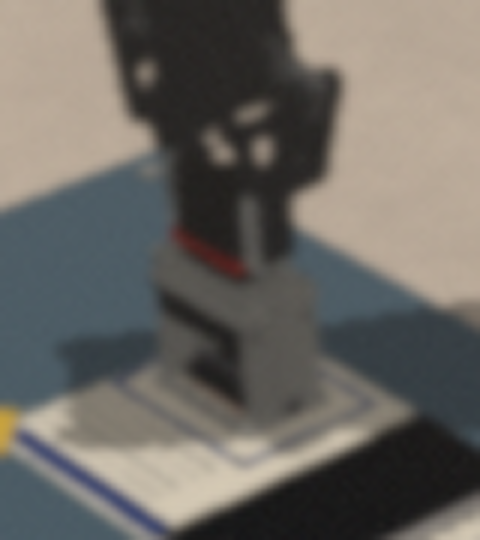

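The force rose by 7 N with no further travel at 18 mm, and the die shows down in the scene view, so the head is at its stop. Now I'll ease it back up.

Call:
drive_tool([
  [[0, 0, 0, 0, 0, 0, 200], [-0.004, 0, 0, 0, 0, 0, 200], [-0.009, 0, 0, 0, 0, 0, 200], [-0.014, 0, 0, 0, 0, 0, 200], [-0.0175, 0, 0, 0, 0, 0, 200]],
])

```text
clock: 11.4
tcp_pos: [0.4811, -0.2509, 0.0528]
orientation: [0.708, -0.003, 0.707, 0.0]
wrist_force: [-1.3, -0.9, -4.4]
finger_gap: 0.0451
```

Call:
drive_tool([
  [[0.0005, 0, 0, 0, 0, 0, 200], [0.001, 0, 0, 0, 0, 0, 200], [0.001, 0, 0, 0, 0, 0, 200], [0.001, 0, 0, 0, 0, 0, 200], [0.001, 0, 0, 0, 0, 0, 200]],
])

```text
clock: 12.02
tcp_pos: [0.4818, -0.2514, 0.0521]
orientation: [0.708, -0.003, 0.706, -0.0]
wrist_force: [1.7, -0.2, 5.4]
finger_gap: 0.0455
```

Call:
drive_tool([
  [[0, 0, 0, 0, 0, 0, 140], [0, 0, 0, 0, 0, 0, 100], [0, 0, 0, 0, 0, 0, 50], [0, 0, 0, 0, 0, 0, 0], [0, 0, 0, 0, 0, 0, 0]],
])

```text
clock: 12.65
tcp_pos: [0.4816, -0.2513, 0.0519]
orientation: [0.708, -0.003, 0.706, 0.0]
wrist_force: [-0.5, -0.6, 0.5]
finger_gap: 0.0857
```

```bash
python3 - <<'E'
from h import *
togo([.480,-.250,.0528],.007)
im=cams.read_camera("wrist");cv2.imwrite("pics/w11.png",cv2.resize(im[135:335,160:480],None,fx=2.4,fy=2.4,interpolation=cv2.INTER_CUBIC))
E
```

```text
t 12.65 tcp [ 0.4816 -0.2513  0.0519] yaw 0.0042 F [-0.5 -0.6  0.5] gap 0.0857
shift [-0.0009  0.0013 -0.0016] turn [-0.0028  0.0025  0.0042]
```

View pics/w11.png

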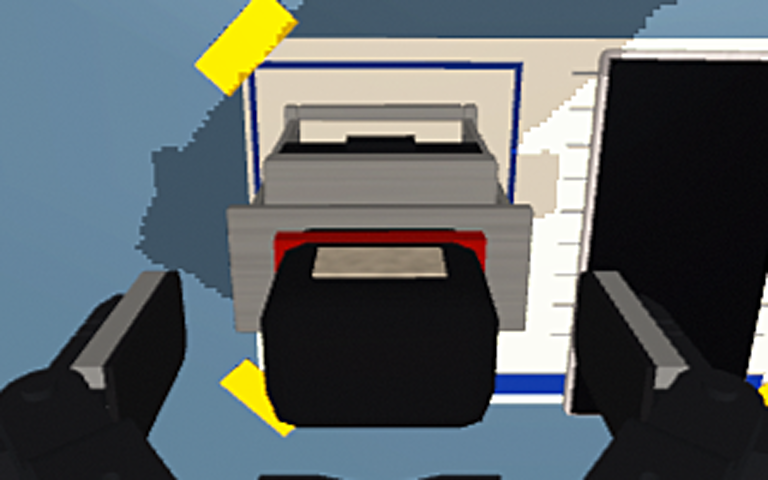

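The fingers are open and free on both sides, and the head is back up. Now I'll retreat straight up.

Call:
drive_tool([
  [[-0.01, 0, 0, 0, 0, 0, 0], [-0.03, 0, 0, 0, 0, 0, 0], [-0.06, 0, 0, 0, 0, 0, 0], [-0.1, 0, 0, 0, 0, 0, 0], [-0.14, 0, 0, 0, 0, 0, 0]],
])

```text
clock: 13.32
tcp_pos: [0.4812, -0.2507, 0.1939]
orientation: [0.708, -0.003, 0.706, -0.0]
wrist_force: [0.9, -0.3, 0.1]
finger_gap: 0.0852
```

Call:
drive_tool([
  [[0, 0, -0.02, 0, 0, 0, 0], [0, 0, -0.04, 0, 0, 0, 0], [0, 0, -0.05, 0, 0, 0, 0], [0, 0, -0.05, 0, 0, 0, 0], [0, 0, -0.05, 0, 0, 0, 0]],
])

```text
clock: 13.95
tcp_pos: [0.4317, -0.2511, 0.1939]
orientation: [0.708, -0.003, 0.706, -0.0]
wrist_force: [-0.1, 0.2, -0.3]
finger_gap: 0.0855
```

```bash
python3 - <<'E'
from h import *
from scipy.optimize import least_squares
import pickle
s=readout.get_state();im=cams.read_camera("wrist");pickle.dump(s,open("s12.pkl","wb"));cv2.imwrite("pics/w12r.png",im)
q=wproj(s,[[.48,-.25,.06]])[0].round().astype(int);x0,y0=q[0]-60,q[1]-55;print(q,x0,y0)
cv2.imwrite("pics/w12.png",cv2.resize(im[y0:y0+110,x0:x0+120],None,fx=5,fy=5,interpolation=cv2.INTER_CUBIC))
t=cams.read_camera("top"); cv2.imwrite("pics/t12.png",t); cv2.imwrite("pics/t12z.png",cv2.resize(t[165:265,365:495],None,fx=6,fy=6,interpolation=cv2.INTER_CUBIC))
t=cams.read_camera("scene"); cv2.imwrite("pics/s12.png",cv2.resize(t[80:230,200:360],None,fx=4,fy=4,interpolation=cv2.INTER_CUBIC))
E
```

```text
[319 220] 259 165
```

View pics/w12.png

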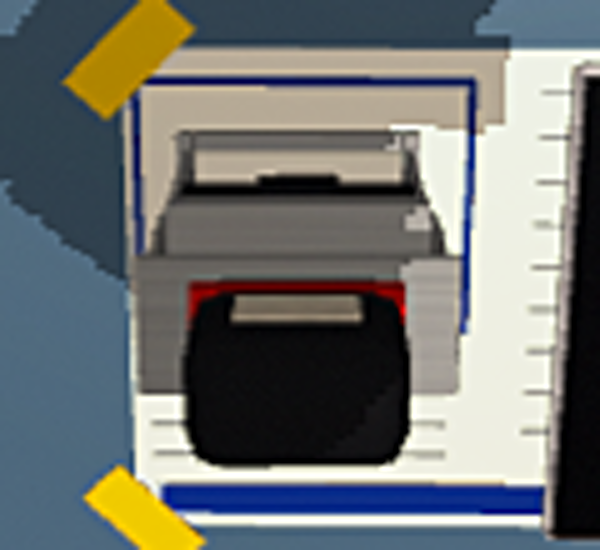

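View pics/t12.png

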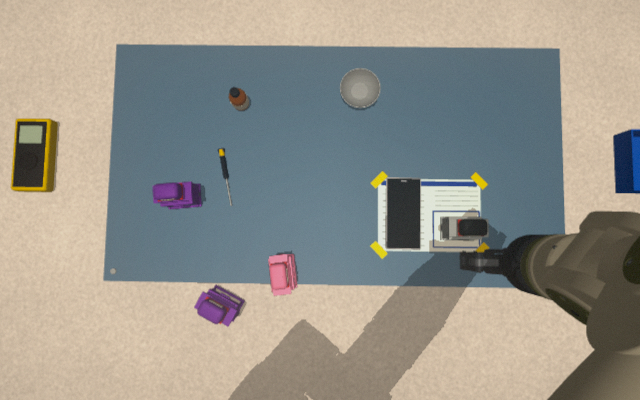

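View pics/s12.png

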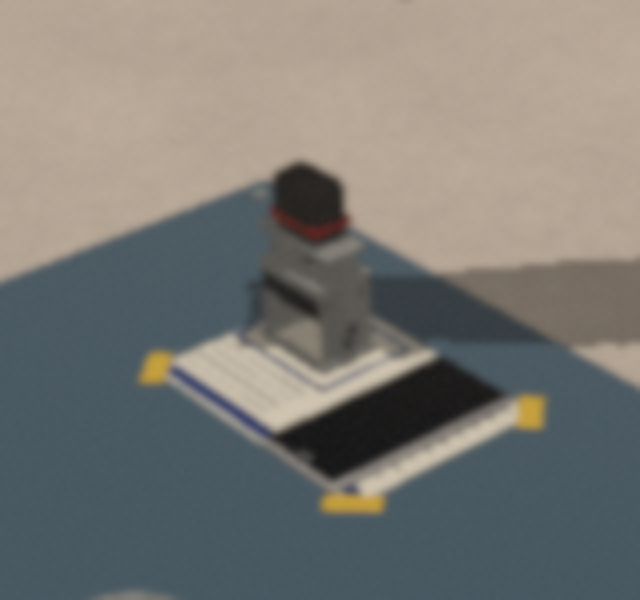

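The pictures show the stamp upright in the box with its head up, the phone and the other things in place, and the arm clear. One last numeric check before handing in.

```bash
python3 - <<'E'
from h import *
from scipy.optimize import least_squares
import pickle; s=pickle.load(open("s12.pkl","rb"))
def pose(p,L):
    x,y,t=p[:3]; R=np.array([[np.cos(t),-np.sin(t)],[np.sin(t),np.cos(t)]]); L=np.array(L,float); return np.c_[L[:,:2]@R.T+[x,y],L[:,2]]
f=lambda a:(np.array(a)+.5)/5-.5+[259,165]
uv=f([[178,132],[418,132],[135,257],[463,257],[138,393],[460,393]])
L=[[-.024,-.034,.006],[-.024,.034,.006],[-.017,-.037,.084],[-.017,.037,.084],[.017,-.037,.084],[.017,.037,.084]]
r=least_squares(lambda p:(wproj(s,pose(p,L)+[[0,0,0]]*2+np.array([[0,0,p[3]]])*np.array([0,0,1,1,1,1])[:,None] if 0 else pose(p,np.array(L)+np.outer([0,0,1,1,1,1],[0,0,p[3]])))-uv).ravel() if 0 else (wproj(s,pose(p,np.array(L)+np.outer([0,0,1,1,1,1],[0,0,p[3]])))-uv).ravel(),[.48,-.25,0,0]); print("stamp x y yaw, head dz",r.x.round(4),r.fun.round(1))
print("box near corners",wback(s,f([[133,78],[477,79]]),0).round(4))
print("tcp",s["tcp_pos"].round(3),"F",s["wrist_force"].round(1))
d=cv2.absdiff(cv2.imread("pics/top0.png"),cv2.imread("pics/t12.png")).max(2)
for n,(a,b,c,e) in dict(dish=(60,115,335,385),bottle=(80,115,222,255),driver=(143,195,212,236),phone=(178,250,385,422)).items(): print(n,(d[a:b,c:e]>40).mean().round(3))
E
```

```text
stamp x y yaw, head dz [ 4.827e-01 -2.511e-01  7.900e-03  3.000e-04] [-0.4  0.2  0.9  0.1 -0.4 -0.2  0.1 -0.3  0.1  0.2 -0.2  0.2]
box near corners [[ 0.4449 -0.2975  0.    ]
 [ 0.4446 -0.2021  0.    ]]
tcp [ 0.432 -0.251  0.194] F [-0.1  0.2 -0.3]
dish 0.0
bottle 0.0
driver 0.0
phone 0.0
```

```bash
python3 -c "
from workcell import env
print(env.hand_in())"
```

```text
the job is handed in; nothing more can be done
None
```

The card is stamped and the stamp is standing in the blue box, label towards the card's bottom edge. I lifted it by the handle, set it in the box, pressed it to the stop, let it spring back and moved the arm clear. The job is handed in at about 14 s of the 50 s allowed; no verdict is reported.

**Press:** At 18 mm of travel the force rose from 13.5 to 20 N with no further movement, and the die was down in the picture, so the head reached its stop. I could not see the print itself.

**Last checks:**
- **Position:** By the wrist camera, the stamp is within about 1.5 mm of the box centre, with a yaw of 0.008 rad. That leaves about 12 mm or more of margin on every side.
- **Head:** It is back up, to within about 0.3 mm.
- **Other things:** The phone, screwdriver, dish and bottle show no change between the first and last top pictures.
- **Robot:** The force on the gripper reads near zero, and it is touching nothing.

**Disagreements:**
- The real finger tips sat about 37 mm higher than the reported TCP implies. My first descent therefore stopped above the handle; I found this from two cameras and a gentle test closure, and corrected for it.
- The top and wrist cameras placed the box about 2 to 3 mm apart, well inside the margin.

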